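# Change over to the next parts box

## Task

Two identical steel parts boxes stand on the bench, one with its lid thrown back and one shut. With the fingertips only, first push the open lid over so that it falls fully shut, then flip the other box's lid up by its thumb tab and past its balance point, so that it rests all the way back and stays open by itself. Push lightly and pinch or lift nothing: both boxes and everything else on the bench stay where they are.

Things in the scene. Friction and masses are not known exactly. Their poses are not given: they have to be found in the camera images.
- box_shut: The box whose lid is shut at the start: grey steel box of bolts, 112 deep (x), 160 wide (y), walls 80 high, 2.5 to 4 kg, loose on the bench. Origin: centre of its underside. Its front, with a paper card, faces its own -x; the lid's hinge runs along its far (+x) top edge, the lid's front edge is 112 from the hinge (mm).
- box_open: The box whose lid stands open at the start: in all else the same as box_shut (size, weight, lid, tab, hinge). Origin: centre of its underside; front faces its own -x, hinge along its far (+x) top edge (mm).
- lid_shut (a joint): Lid of box_shut, rad: 0 = shut, grows as the lid swings up and back, 1.95 = fully back at its stop. A free hinge with hardly any friction: let go below about 1.45 the lid falls shut, above about 1.55 it falls back to the stop. The lid is flat, 6 mm thick, about 0.2 kg.
- lid_open (a joint): Lid of box_open, rad: 0 = shut, grows as the lid swings up and back, 1.95 = fully back at its stop. A free hinge with hardly any friction: let go below about 1.45 the lid falls shut, above about 1.55 it falls back to the stop. The lid is flat, 6 mm thick, about 0.2 kg. Starts at or near 1.95.
- lid_shut_tab (a point): Middle of the free end of the lid's thumb tab. Lid shut: 81 in front (-x) of the box's origin, 108 high. Lid fully back: about 133 behind it, 192 high, the hindmost point of the lid. The tab is bare steel, 70 wide, 36 long, 4 thick, and slants out and up at 45 degrees from the middle of the front edge. Pushing its end straight back towards the hinge, about 5 N lifts the shut lid; the finger must rise with the tab, or its friction holds the lid down (mm).
- lid_open_tab (a point): Middle of the free end of the lid's thumb tab. Lid shut: 81 in front (-x) of the box's origin, 108 high. Lid fully back: about 133 behind it, 192 high, the hindmost point of the lid. The tab is as on box_shut (mm).
- lid_shut_hinge (a point): box_shut: middle of the lid's hinge line, 56 behind (+x of) the box's origin, 80 above the bench; its axes follow the lid, x pointing from the lid's front edge to the hinge (mm).
- lid_open_hinge (a point): box_open: middle of the lid's hinge line, 56 behind (+x of) the box's origin, 80 above the bench; its axes follow the lid, x pointing from the lid's front edge to the hinge (mm).
- tape_roll: Bystander, not to be disturbed: roll of grey tape lying flat, 100 across, 25 high (mm). Origin: centre of its underside.
- padlock: Bystander, not to be disturbed: brass padlock standing upright, 45 wide, 22 thick, 70 high with its shackle (mm). Origin: centre of its underside.
- screwdriver: Bystander, not to be disturbed: screwdriver lying flat, red handle, under 40 high (mm). Origin: under its shaft, which runs along its x.
- oil_can: Bystander, not to be disturbed: round white plastic bottle, 56 across, 130 high (mm). Origin: centre of its underside.
- carton: Bystander, not to be disturbed: closed brown carton 90 x 120 x 70 high (mm). Origin: centre of its underside.
- mug: Bystander, not to be disturbed: white mug, 80 across, 90 high, handle at its +y (mm). Origin: centre of its underside.
- wrench: Bystander, not to be disturbed: steel wrench lying flat, under 20 high (mm). Origin: under its shaft, which runs along its x.
Mind the look-alikes: they are no part of the job. Leave any yellow look-alike of the box_open alone.

How it is judged:
On the way, in this order (a step that is already met when the one before it is completed fails the run):
1. the lid that stood open is fully shut, the other still shut (value of joint lid_open below 0.06 rad and value of joint lid_shut below 0.3 rad), for 0.2 s.
2. the other lid lies all the way back (value of joint lid_shut above 1.85 rad), for 0.3 s.
At the end, for the whole second after the job is handed in: The lid that stood open is shut (within 0.06 rad), the other lies back against its stop (above 1.85 rad), both at rest, and both boxes stand flat within 30 mm of where they were (value of joint lid_open below 0.06 rad and value of joint lid_shut above 1.85 rad and velocity of joint lid_open between -0.1 and 0.1 rad/s and velocity of joint lid_shut between -0.1 and 0.1 rad/s and distance of each of box_shut, box_open from where it was at the start of the episode below 0.03 m and angle between each of box_shut, box_open's own z axis and vertical below 0.05 rad); the robot touches nothing.
It fails at once if a box is shoved more than 30 mm (distance of any of box_shut, box_open from where it was at the start of the episode above 0.03 m).
It fails at once if a box is lifted or tipped (underside 15 mm up, or 0.2 rad) (height (world z) of any of box_shut, box_open above 0.015 m or angle between any of box_shut, box_open's own z axis and vertical above 0.2 rad).
It fails at once if a lid or box is pinched or pushed with more than 30 N (contact force between the fingers and box_shut above 30 N or contact force between the fingers and box_open above 30 N).
It fails at once if a bystander is moved or lifted more than 30 mm (distance of any of tape_roll, padlock, screwdriver, oil_can, carton, mug, wrench from where it was at the start of the episode above 0.03 m).
It also fails if it takes over 61 s, if anything falls off the work surface, if the arm or the gripper's body presses on something with over 40 N, if the wrist force passes 120 N, or if a joint passes its speed limit or range.

## Robot

A 7-joint arm with a two-finger parallel gripper is mounted at the origin on the work surface. World frame = base frame: x ahead of the robot, y to its left, z up, the work surface at z = 0. Lengths are in m, angles in rad, forces in N, time in s.
With the tool pointing down it reaches from about 0.425 to 0.875 m from the base axis. Payload 4.7 kg.
Tool frame: the origin (TCP) lies between the finger pads; the fingertips stand 14 mm ahead of it and the grasp point (between the pads) lies 5 mm behind it; z points along the fingers, y is the line along which they close (so a half turn about z gives the same grasp; the last joint's range is limited). The gripper opens to 87 mm and grips with 3 to 60 N. Pads are 19 mm wide; open, the fingers measure 117 mm over their backs; the gripper's body (75 mm by 190 mm) begins 51 mm behind the grasp point.
Start: joints at [-1.094, 0.321, -0.07, 1.45, 0.023, 1.371, -0.057], TCP at [0.29, 0.582, 0.237] pointing down, gripper open.
Joint ranges: [-2.86, 2.86], [-0.3, 2.09], [-1.38, 1.24], [0.06, 2.45], [-1.56, 4.7], [0.09, 2.05], [-2.69, 2.69]. Speed limits (rad/s): [2.57, 2.57, 3.14, 3.14, 3.14, 3.14, 3.14].

## Interface

Orientations are given as a rotation vector (axis times angle).
In Python, from bench import ctrl gives the robot as it stands.
- The arm moves only by the tool step_arm, never from a script. Its argument "commands" is a list of rows, each an object with "travel": the shift along the tool's x, y, z in m, a list of three; "turn": the turn, a rotation vector about the tool's x, y, z in degrees, a list of three. A call has 1 to 5 rows; each row is the pose to reach, as a shift and turn from the pose commanded when the call began, along the tool's axes at that moment; what a row does not reach only later rows make up. A row lasts 1/10 s, in which the tool goes at most 50 mm and 8.59 degrees, less where a joint would pass 70% of its speed; a pose out of reach is approached as far as the arm can. A call with a gripper value outside its range is refused whole. "gripper" is the opening, from 0 (shut) to 1 (fully open), set as the call begins (left out, the last holds). The fingers move at their own pace and stop on an object; "force" is the grip in N (left out, the last holds). Time passes only in rows, so rows that repeat a pose let the fingers close. It gives the time, the measured TCP pose, the force, the opening and the grip force at its end, in the units of the state.
- ctrl.get_state(): the state, without advancing time (a new reading comes with each control period).
- ctrl.get_image(name): name is "scene" or "side" or "wrist"; returns the picture (420x560x3 uint8, red, green, blue); there is no depth.
- ctrl.camera_model(name): a dict with "fx", "fy", "cx", "cy" (pixels), "k1" (the pictures are not rectified: a ray, as slopes to the right and down, at radius r is drawn at 1 + k1 r^2 times it, then the intrinsics apply), "R" (3x3) and "t" (3): a world point X has camera coordinates R X + t; the wrist camera has in their place "T_tool_cam" (4x4, takes a point from camera to tool coordinates, whose origin is the TCP and whose axes are the flange's). Camera axes: x right, y down, z forward; pixel columns grow to the right and rows downward; lengths in m; the calibration is good to about 2 mm. A picture is of the moment at which its call begins: read the wrist's pose just before it. camera_model takes no time and is no camera call.
- ctrl.close_job(): hands the job in; it is judged then, once.
The state is a dict: "time": time; "joint_positions": joint angles; "qd": joint speeds; "joint_torque": joint torques, N m; "position": TCP position; "tool_rot": TCP orientation; "ft_force": force on the tool from outside, world axes, zero at the start; "torque": the same for the moment, N m; "grip_width": opening from 0.0 (shut) to 1.0 (fully open); "grip_force": force on a finger pad.
Only numpy, scipy, OpenCV 4.12 (cv2) and the standard library are available. Lean on these libraries where they do the work, as an engineer would, in place of code of your own. Each camera call takes 0.05 s, during which the arm holds its last target. There are 200 camera calls.

## Working session

There is one attempt and no reset: what is moved stays moved. The work goes in short steps, Python scripts to look and compute and a tool call to move; the robot and the scene stay as the last step left them, time stands still between calls to the robot, and variables do not carry over. Pictures are saved under pics/ and viewed, at most 10 in all, crops included, and the job is handed in when it is done.

Besides the shell and the picture viewer there is one more tool, called after ">>>" in YAML: its name, and indented under it one key for each argument. step_arm: Moves the arm, as the interface text tells. Its arguments: {"type":"object","properties":{"commands":{"type":"array"},"gripper":{"type":"number"},"force":{"type":"number"}},"required":["commands"]}

```bash
mkdir -p pics; python3 - <<'E'
from bench import ctrl
import cv2,numpy as np
s=ctrl.get_state();print(s['time'],s['position'],s['tool_rot'],s['ft_force'])
for n in ('scene','side'):
    im=ctrl.get_image(n);cv2.imwrite(f'pics/{n}0.png',im[:,:,::-1])
    m=ctrl.camera_model(n);print(n,{k:np.round(v,4).tolist() for k,v in m.items()})
print(ctrl.camera_model('wrist'))
E
```

```text
0.0 [0.29001957 0.58111738 0.23545819] [-7.20358290e-01 -3.05755941e+00  2.98167736e-03] [ 0.37974599 -0.14312378 -0.04924346]
scene {'fx': 506.3877, 'fy': 506.3877, 'cx': 277.7346, 'cy': 209.947, 'k1': -0.1177, 'R': [[0.2775, 0.9605, -0.0225], [0.5984, -0.1912, -0.778], [-0.7516, 0.2024, -0.6278]], 't': [-0.1232, -0.2164, 1.8372]}
side {'fx': 530.04, 'fy': 530.04, 'cx': 271.7989, 'cy': 212.9574, 'k1': -0.098, 'R': [[0.9679, -0.2513, -0.0097], [-0.1385, -0.5002, -0.8547], [0.21, 0.8286, -0.519]], 't': [-0.4742, 0.1476, 1.4012]}
{'fx': 317.6887604157255, 'fy': 317.6887604157255, 'cx': 274.0773579622717, 'cy': 209.13672735009808, 'k1': -0.04995210794704485, 'T_tool_cam': array([[ 5.03127904e-04, -9.60128768e-01, -2.79557680e-01,
         7.65031228e-02],
       [ 9.99999861e-01,  5.27615083e-04, -1.23430173e-05,
         6.61357690e-04],
       [ 1.59349735e-04, -2.79557635e-01,  9.60128899e-01,
        -1.48678331e-01],
       [ 0.00000000e+00,  0.00000000e+00,  0.00000000e+00,
         1.00000000e+00]])}
```

View pics/scene0.png

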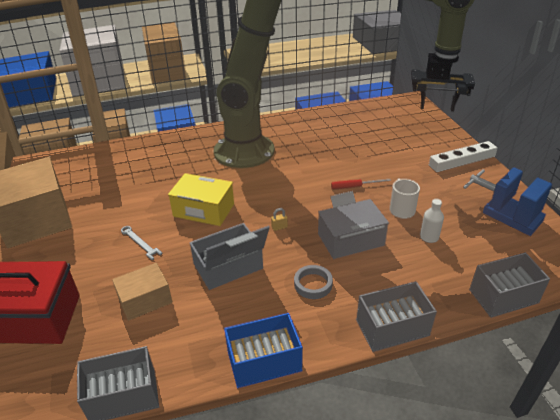

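View pics/side0.png

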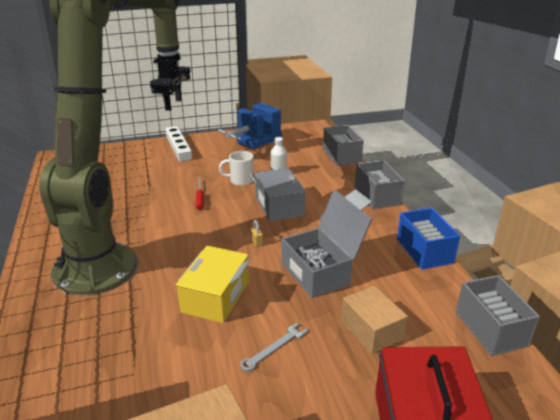

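Scene view: the candidates for box_open are the grey box at (228,253), with its lid thrown back, and the yellow box at (202,198), which is the look-alike to leave. The lidless bins at the rear, (118,383), (263,350), (396,317) and (509,284), have no lids, so they don't fit. The shut grey box at (352,226), with its tab at (343,208), is box_shut. In the side view the two boxes are at (317,262) and (279,193). I'll check this in one enlarged montage.

```bash
python3 - <<'E'
import cv2,numpy as np
a=cv2.imread('pics/scene0.png');b=cv2.imread('pics/side0.png')
def c(im,u,v): # 120x90 window
    w=cv2.resize(im[v:v+90,u:u+120],(400,300),interpolation=cv2.INTER_CUBIC)
    for i in range(0,120,20):
        x=int((i+.5)*10/3);cv2.line(w,(x,0),(x,4),(0,255,255),1);cv2.putText(w,str(u+i),(x,14),0,.35,(0,255,255),1)
    for i in range(0,90,15):
        y=int((i+.5)*10/3);cv2.line(w,(0,y),(4,y),(0,255,255),1);cv2.putText(w,str(v+i),(5,y+4),0,.35,(0,255,255),1)
    return w
cv2.imwrite('pics/mont.png',np.vstack([np.hstack([c(a,175,210),c(a,295,180)]),np.hstack([c(b,265,195),c(b,220,145)])]))
E
```

```text
(no output)
```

View pics/mont.png

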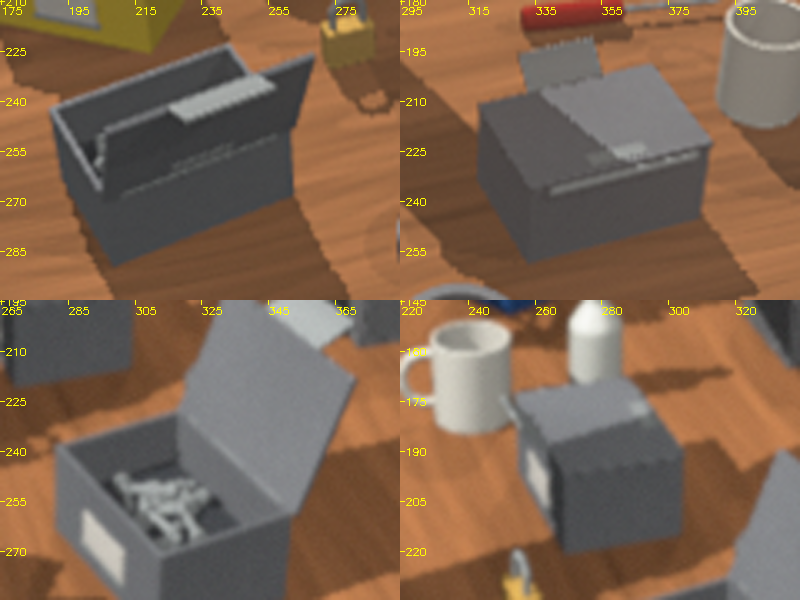

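The crops confirm it. The left boxes have a grey lid thrown back, a card on the front and the tab at the top. The right boxes are shut, with the tab on the robot side at scene (341,194). Now I'll cast the corners.

```bash
cat > h.py <<'E'
from bench import ctrl
import numpy as np,cv2
def cast(n,uv,z):
    m=ctrl.camera_model(n);K=np.array([[m['fx'],0,m['cx']],[0,m['fy'],m['cy']],[0,0,1]])
    p=cv2.undistortPoints(np.array(uv,float).reshape(-1,1,2),K,np.array([m['k1'],0,0,0,0.]))[:,0]
    R=np.array(m['R']);c=-R.T@np.array(m['t']);d=np.c_[p,np.ones(len(p))]@R
    return (c+d*((np.reshape(z,(-1,1))-c[2])/d[:,2:]))[:,:2]
E
python3 - <<'E'
from h import *
f=lambda l,u,v:[(u+x*.3-.35,v+y*.3-.35) for x,y in l]
def show(t,a): print(t,np.round(a,3).tolist(),'lens',np.round(np.linalg.norm(np.diff(np.r_[a,a[:1]],axis=0),axis=1),3))
show('open sc: FR,FL,HL?,(rim)',cast('scene',f([(52,110),(228,45),(292,137),(103,196)],175,210),.08))
show('open sc bottom rear',cast('scene',f([(115,265),(292,197)],175,210),0))
show('open sd rim F,F,H,H',cast('side',f([(55,148),(160,255),(293,215),(180,115)],265,195),.08))
show('shut sc lid',cast('scene',f([(78,108),(253,65),(310,143),(133,188)],295,180),.086))
show('shut sc bottom rear',cast('scene',f([(130,262),(303,215)],295,180),0))
show('shut sc tab',cast('scene',f([(120,55),(200,38)],295,180),.108))
show('shut sd lid',cast('side',f([(115,93),(160,162),(282,150),(228,76)],220,145),.086))
for n,p in dict(screw=(360,184,.02),mug=(404,215,0),oil=(430,240,0),lock=(279,230,0),tape=(313,290,0),yellow=(202,220,0),carton=(142,312,0)).items(): print(n,cast('scene',[p[:2]],p[2]).round(3))
E
```

```text
open sc: FR,FL,HL?,(rim) [[0.526, -0.264], [0.491, -0.111], [0.613, -0.089], [0.633, -0.241]] lens [0.156 0.125 0.153 0.109]
open sc bottom rear [[0.63, -0.24], [0.599, -0.089]] lens [0.155 0.155]
open sd rim F,F,H,H [[0.487, -0.111], [0.523, -0.262], [0.632, -0.242], [0.595, -0.092]] lens [0.155 0.111 0.154 0.11 ]
shut sc lid [[0.515, 0.099], [0.505, 0.263], [0.615, 0.265], [0.623, 0.107]] lens [0.165 0.11  0.158 0.108]
shut sc bottom rear [[0.619, 0.11], [0.611, 0.271]] lens [0.162 0.162]
shut sc tab [[0.484, 0.147], [0.482, 0.222]] lens [0.074 0.074]
shut sd lid [[0.502, 0.266], [0.51, 0.123], [0.621, 0.115], [0.616, 0.272]] lens [0.143 0.111 0.156 0.114]
screw [[0.345 0.305]]
mug [[0.509 0.382]]
oil [[0.634 0.401]]
lock [[ 0.46  -0.001]]
tape [[0.713 0.017]]
yellow [[ 0.345 -0.211]]
carton [[ 0.658 -0.418]]
```

>>> step_arm:
  commands:
    - {"travel":[-0.025,-0.015,-0.03],"turn":[0,0,-8]}
    - {"travel":[-0.06,-0.038,-0.045],"turn":[0,0,-16]}
    - {"travel":[-0.1,-0.063,-0.05],"turn":[0,0,-24]}
    - {"travel":[-0.14,-0.088,-0.05],"turn":[0,0,-32]}
    - {"travel":[-0.18,-0.113,-0.05],"turn":[0,0,-40]}
  gripper: 0
  force: 10

```text
time: 0.6
position: [0.4014, 0.3986, 0.2865]
tool_rot: [-0.377, 3.119, -0.0]
ft_force: [0.5, 0.4, 0.3]
grip_width: 0.633
grip_force: 0.0
```

```bash
cat >> h.py <<'E'
from scipy.spatial.transform import Rotation as Ro
B=dict(o=(np.array([.559,-.177]),.233),s=(np.array([.563,.187]),.053))
def rep(box,xb=None,z=None,yb=0):
    s=ctrl.get_state();p=np.array(s['position']);R=Ro.from_rotvec(s['tool_rot']).as_matrix()
    c,a=B[box];ex=np.array([np.cos(a),np.sin(a)]);ey=np.array([-ex[1],ex[0]])
    print('t',round(s['time'],2),'p',p.round(3),'box xy',((p[:2]-c)@ex).round(3),((p[:2]-c)@ey).round(3),'toolx hdg-180',np.degrees(np.arctan2(-R[1,0],-R[0,0])).round(1),'want',np.degrees(a).round(1),'tz',R[:,2].round(3),'F',np.round(s['ft_force'],1),'grip',round(float(s['grip_width']),2),'q',np.round(s['joint_positions'],2))
    if xb is not None:
        t=np.r_[c+ex*xb+ey*yb,z];print('tool delta',(R.T@(t-p)).round(3))
E
python3 -c "
from h import *
rep('o',.172,.29)"
```

```text
t 0.6 p [0.401 0.399 0.286] box xy -0.02 0.596 toolx hdg-180 13.8 want 13.3 tz [ 0. -0. -1.] F [0.5 0.4 0.3] grip 0.63 q [-0.81  0.12 -0.02  1.59  0.    1.43  0.98]
tool delta [-0.188 -0.598 -0.003]
```

>>> step_arm:
  commands:
    - {"travel":[-0.015,-0.045,0]}
    - {"travel":[-0.03,-0.09,0]}
    - {"travel":[-0.045,-0.135,0]}
    - {"travel":[-0.06,-0.18,0]}
    - {"travel":[-0.075,-0.225,0]}

```text
$.commands[0]: bad value
```

>>> step_arm:
  commands:
    - {"travel":[-0.015,-0.045,0]}
    - {"travel":[-0.03,-0.09,0]}
    - {"travel":[-0.045,-0.135,0]}
    - {"travel":[-0.06,-0.18,0]}
    - {"travel":[-0.075,-0.225,0]}

```text
$.commands[0]: bad value
```

>>> step_arm:
  commands:
    - {"travel":[-0.015,-0.045,0]}
    - {"travel":[-0.03,-0.09,0]}
    - {"travel":[-0.038,-0.13,0]}
    - {"travel":[-0.038,-0.148,0]}
    - {"travel":[-0.038,-0.148,0]}

```text
$.commands[0]: bad value
```

```bash
python3 -c "
from h import *
rep('o',.172,.187)
cv2.imwrite('pics/side1.png',ctrl.get_image('side')[:,:,::-1])"
```

```text
t 0.6 p [0.401 0.399 0.286] box xy -0.02 0.596 toolx hdg-180 13.8 want 13.3 tz [ 0. -0. -1.] F [0.5 0.4 0.3] grip 0.63 q [-0.81  0.12 -0.02  1.59  0.    1.43  0.98]
tool delta [-0.188 -0.598  0.1  ]
```

View pics/side1.png

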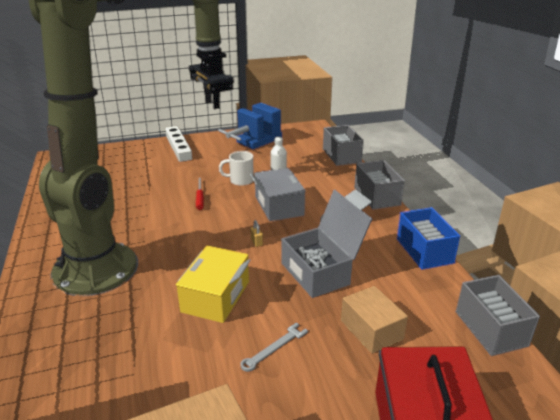

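The moves were refused because every row needs "turn" as well. The picture shows the arm still at (212,80) and the scene unchanged: box_open at (317,262), lid tab at (358,198). I'll resend the moves.

>>> step_arm:
  commands:
    - {"travel":[-0.015,-0.045,0],"turn":[0,0,0]}
    - {"travel":[-0.03,-0.09,0],"turn":[0,0,0]}
    - {"travel":[-0.045,-0.135,0],"turn":[0,0,0]}
    - {"travel":[-0.06,-0.18,0],"turn":[0,0,0]}
    - {"travel":[-0.075,-0.225,0],"turn":[0,0,0]}

```text
time: 1.15
position: [0.5265, 0.1974, 0.2863]
tool_rot: [0.367, -3.12, -0.0]
ft_force: [1.5, 0.5, -0.5]
grip_width: 0.125
grip_force: 0.0
```

>>> step_arm:
  commands:
    - {"travel":[-0.015,-0.045,0],"turn":[0,0,0]}
    - {"travel":[-0.03,-0.09,0],"turn":[0,0,0]}
    - {"travel":[-0.045,-0.135,0],"turn":[0,0,0]}
    - {"travel":[-0.06,-0.18,0],"turn":[0,0,0]}
    - {"travel":[-0.075,-0.225,0],"turn":[0,0,0]}

```text
time: 1.65
position: [0.6518, -0.0037, 0.2861]
tool_rot: [0.367, -3.12, -0.0]
ft_force: [0.1, -0.0, 1.0]
grip_width: 0.007
grip_force: 0.0
```

>>> step_arm:
  commands:
    - {"travel":[-0.015,-0.045,0],"turn":[0,0,0]}
    - {"travel":[-0.03,-0.09,0],"turn":[0,0,0]}
    - {"travel":[-0.038,-0.13,0],"turn":[0,0,0]}
    - {"travel":[-0.038,-0.148,0],"turn":[0,0,0]}
    - {"travel":[-0.038,-0.148,0],"turn":[0,0,0]}

```text
time: 2.15
position: [0.7219, -0.1416, 0.2852]
tool_rot: [0.358, -3.119, 0.003]
ft_force: [-0.6, -0.9, 0.5]
grip_width: 0.003
grip_force: 0.0
```

```bash
python3 -c "
from h import *
rep('o',.172,.187)"
```

```text
t 2.15 p [ 0.722 -0.142  0.285] box xy 0.167 -0.003 toolx hdg-180 13.1 want 13.3 tz [-0.002 -0.002 -1.   ] F [-0.6 -0.9  0.5] grip 0.0 q [-0.08  0.51  0.38  1.13 -0.18  1.54  2.06]
tool delta [-0.006  0.003  0.098]
```

>>> step_arm:
  commands:
    - {"travel":[-0.006,0.003,0.035],"turn":[0,0,0]}
    - {"travel":[-0.006,0.003,0.07],"turn":[0,0,0]}
    - {"travel":[-0.006,0.003,0.098],"turn":[0,0,0]}
    - {"travel":[-0.006,0.003,0.098],"turn":[0,0,0]}

```text
time: 2.55
position: [0.7249, -0.1289, 0.1834]
tool_rot: [0.371, -3.111, -0.007]
ft_force: [-0.1, 0.1, -1.2]
grip_width: 0.006
grip_force: 0.0
```

>>> step_arm:
  commands:
    - {"travel":[0.015,0,0],"turn":[0,0,0]}
    - {"travel":[0.025,0,0],"turn":[0,0,0]}
    - {"travel":[0.032,0,0],"turn":[0,0,0]}
    - {"travel":[0.039,0,0],"turn":[0,0,0]}
    - {"travel":[0.046,0,0],"turn":[0,0,0]}

```text
time: 3.05
position: [0.683, -0.1436, 0.1897]
tool_rot: [-0.368, 3.118, 0.0]
ft_force: [2.0, -0.6, 1.1]
grip_width: 0.008
grip_force: 0.8
```

```bash
python3 -c "
from h import *
rep('o',.05,.187)"
```

```text
t 3.05 p [ 0.683 -0.144  0.19 ] box xy 0.128 0.004 toolx hdg-180 13.5 want 13.3 tz [ 0.002  0.    -1.   ] F [ 2.  -0.6  1.1] grip 0.01 q [-0.1   0.46  0.37  1.39 -0.17  1.32  2.09]
tool delta [ 0.078 -0.004  0.003]
```

>>> step_arm:
  commands:
    - {"travel":[0.01,0,0],"turn":[0,0,0]}
    - {"travel":[0.02,0,0],"turn":[0,0,0]}
    - {"travel":[0.03,0,0],"turn":[0,0,0]}
    - {"travel":[0.04,0,0],"turn":[0,0,0]}
    - {"travel":[0.05,0,0],"turn":[0,0,0]}

```text
time: 3.55
position: [0.6332, -0.1559, 0.1884]
tool_rot: [0.367, -3.12, -0.0]
ft_force: [-0.1, -0.2, 0.3]
grip_width: 0.002
grip_force: 0.0
```

>>> step_arm:
  commands:
    - {"travel":[0.01,0,0],"turn":[0,0,0]}
    - {"travel":[0.02,0,0],"turn":[0,0,0]}
    - {"travel":[0.03,0,0],"turn":[0,0,0]}
    - {"travel":[0.03,0,0],"turn":[0,0,0]}
    - {"travel":[0.03,0,0],"turn":[0,0,0]}

```text
time: 4.05
position: [0.6052, -0.1625, 0.1888]
tool_rot: [-0.367, 3.119, 0.0]
ft_force: [0.0, 0.2, -0.6]
grip_width: 0.002
grip_force: 0.0
```

>>> step_arm:
  commands:
    - {"travel":[0,0,-0.03],"turn":[0,0,0]}
    - {"travel":[0,0,-0.06],"turn":[0,0,0]}
    - {"travel":[0,0,-0.09],"turn":[0,0,0]}
    - {"travel":[0,0,-0.11],"turn":[0,0,0]}
    - {"travel":[0,0,-0.11],"turn":[0,0,0]}

```text
time: 4.55
position: [0.6072, -0.1627, 0.3022]
tool_rot: [-0.368, 3.114, -0.003]
ft_force: [1.5, -0.2, 0.3]
grip_width: 0.006
grip_force: 0.0
```

```bash
python3 -c "
from h import *
rep('s',-.12,.30)
cv2.imwrite('pics/side2.png',ctrl.get_image('side')[:,:,::-1])"
```

```text
t 4.55 p [ 0.607 -0.163  0.302] box xy 0.026 -0.352 toolx hdg-180 13.5 want 3.0 tz [ 0.007 -0.001 -1.   ] F [ 1.5 -0.2  0.3] grip 0.01 q [-0.1   0.26  0.4   1.43 -0.1   1.47  2.1 ]
tool delta [0.079 0.372 0.001]
```

View pics/side2.png

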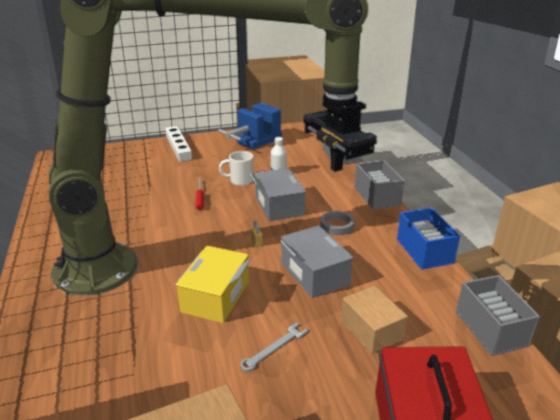

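The lid is fully shut: box_open at (317,258) in the picture is flat, and nothing else has moved. Next is the front of box_shut.

>>> step_arm:
  commands:
    - {"travel":[0.009,0.043,0],"turn":[0,0,3]}
    - {"travel":[0.018,0.086,0],"turn":[0,0,6]}
    - {"travel":[0.027,0.129,0],"turn":[0,0,9]}
    - {"travel":[0.036,0.172,0],"turn":[0,0,10.5]}
    - {"travel":[0.045,0.215,0],"turn":[0,0,10.5]}

```text
time: 5.1
position: [0.5099, 0.0379, 0.2968]
tool_rot: [0.081, -3.138, 0.001]
ft_force: [0.5, -0.4, 0.4]
grip_width: 0.011
grip_force: 0.0
```

```bash
python3 -c "
from h import *
rep('s',-.12,.30)"
```

```text
t 5.1 p [0.51  0.038 0.297] box xy -0.061 -0.146 toolx hdg-180 2.9 want 3.0 tz [-0.002 -0.    -1.   ] F [ 0.5 -0.4  0.4] grip 0.01 q [-0.38 -0.    0.25  1.7   0.    1.44  1.5 ]
tool delta [ 0.059  0.146 -0.003]
```

>>> step_arm:
  commands:
    - {"travel":[0.02,0.045,0],"turn":[0,0,0]}
    - {"travel":[0.04,0.09,0],"turn":[0,0,0]}
    - {"travel":[0.06,0.13,0],"turn":[0,0,0]}
    - {"travel":[0.06,0.146,0],"turn":[0,0,0]}
    - {"travel":[0.06,0.146,0],"turn":[0,0,0]}

```text
time: 5.6
position: [0.4427, 0.1816, 0.2972]
tool_rot: [0.09, -3.139, 0.001]
ft_force: [0.4, -0.8, 0.3]
grip_width: 0.008
grip_force: 0.0
```

>>> step_arm:
  commands:
    - {"travel":[0,0,0.04],"turn":[0,0,0]}
    - {"travel":[0,0,0.08],"turn":[0,0,0]}
    - {"travel":[0,0,0.12],"turn":[0,0,0]}
    - {"travel":[0,0,0.16],"turn":[0,0,0]}
    - {"travel":[0,0,0.16],"turn":[0,0,0]}

```text
time: 6.1
position: [0.4406, 0.1748, 0.1327]
tool_rot: [0.076, -3.13, 0.009]
ft_force: [-0.3, -0.9, -0.6]
grip_width: 0.005
grip_force: 0.0
```

```bash
python3 -c "
from h import *
rep('s',-.095,.09)
cv2.imwrite('pics/side3.png',cv2.resize(ctrl.get_image('side')[100:250,180:380,::-1],(800,600),interpolation=cv2.INTER_CUBIC))"
```

```text
t 6.1 p [0.441 0.175 0.133] box xy -0.123 -0.006 toolx hdg-180 2.8 want 3.0 tz [-0.011 -0.006 -1.   ] F [-0.3 -0.9 -0.6] grip 0.01 q [-0.52  0.04  0.09  2.   -0.    1.12  1.19]
tool delta [-0.028  0.006  0.042]
```

View pics/side3.png

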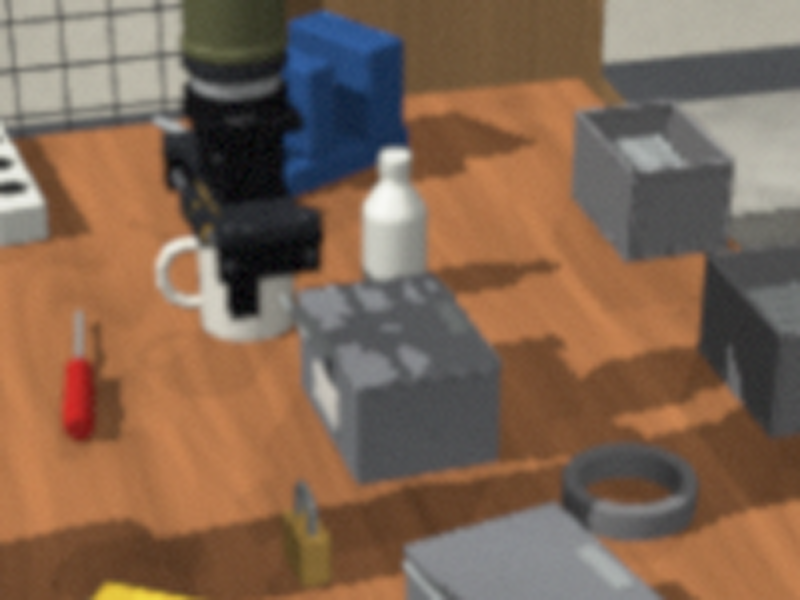

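The finger stands in front of the tab: fingertip at crop (240,315), tab at about (292,300). I'll lower it and approach slowly.

>>> step_arm:
  commands:
    - {"travel":[0,0.005,0.025],"turn":[0,0,0]}
    - {"travel":[0,0.005,0.043],"turn":[0,0,0]}
    - {"travel":[0,0.005,0.043],"turn":[0,0,0]}
    - {"travel":[-0.01,0.005,0.043],"turn":[0,0,0]}
    - {"travel":[-0.02,0.005,0.043],"turn":[0,0,0]}

```text
time: 6.65
position: [0.4663, 0.1852, 0.0979]
tool_rot: [-0.08, 3.137, 0.002]
ft_force: [-0.5, 0.4, -0.2]
grip_width: 0.005
grip_force: 0.0
```

>>> step_arm:
  commands:
    - {"travel":[-0.002,0,0],"turn":[0,0,0]}
    - {"travel":[-0.004,0,0],"turn":[0,0,0]}
    - {"travel":[-0.006,0,0],"turn":[0,0,0]}

```text
time: 6.95
position: [0.4682, 0.1852, 0.0957]
tool_rot: [0.081, -3.137, 0.001]
ft_force: [-9.1, -0.6, 5.7]
grip_width: 0.005
grip_force: 4.5
```

```bash
python3 -c "
from h import *
rep('s',-.09,.09)"
```

```text
t 6.95 p [0.468 0.185 0.096] box xy -0.095 0.003 toolx hdg-180 3.0 want 3.0 tz [-0.004 -0.001 -1.   ] F [-9.1 -0.6  5.7] grip 0.0 q [-0.51  0.13  0.09  1.98 -0.02  1.04  1.21]
tool delta [-0.005 -0.003  0.006]
```

>>> step_arm:
  commands:
    - {"travel":[0,0,-0.008],"turn":[0,0,0]}
    - {"travel":[-0.002,0,-0.018],"turn":[0,0,0]}
    - {"travel":[-0.006,0,-0.029],"turn":[0,0,0]}
    - {"travel":[-0.011,0,-0.041],"turn":[0,0,0]}
    - {"travel":[-0.016,0,-0.051],"turn":[0,0,0]}

```text
time: 7.45
position: [0.4869, 0.1859, 0.1483]
tool_rot: [-0.08, 3.139, 0.001]
ft_force: [-0.2, -0.4, 0.1]
grip_width: 0.003
grip_force: 0.5
```

```bash
python3 -c "
from h import *
rep('s')
cv2.imwrite('pics/side4.png',cv2.resize(ctrl.get_image('side')[100:250,180:380,::-1],(800,600),interpolation=cv2.INTER_CUBIC))"
```

```text
t 7.45 p [0.487 0.186 0.148] box xy -0.076 0.003 toolx hdg-180 2.9 want 3.0 tz [ 0.002  0.    -1.   ] F [-0.2 -0.4  0.1] grip 0.0 q [-0.51  0.11  0.1   1.89 -0.01  1.14  1.22]
```

View pics/side4.png

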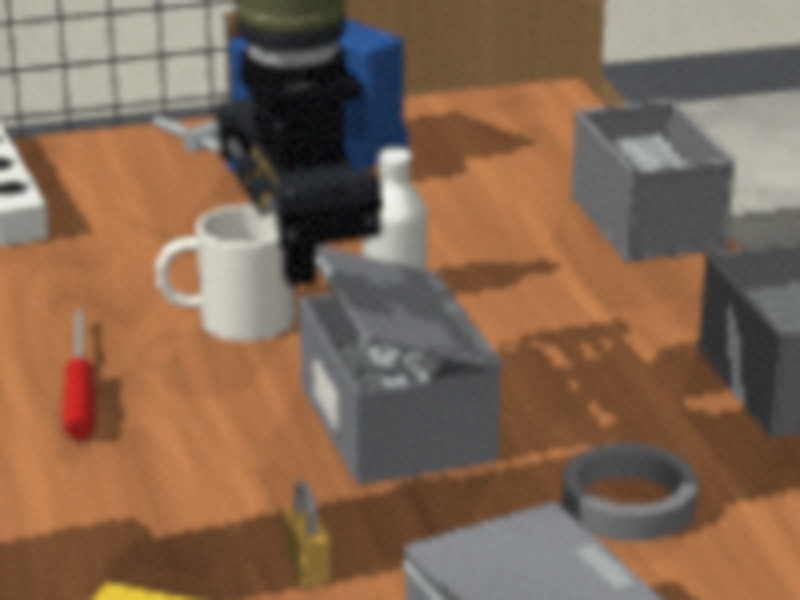

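The lid is lifting cleanly: its edge is at crop (320,255), about 20-30° up, and the box has not moved. I'll carry on along the arc.

>>> step_arm:
  commands:
    - {"travel":[-0.006,0,-0.008],"turn":[0,0,0]}
    - {"travel":[-0.012,0,-0.016],"turn":[0,0,0]}
    - {"travel":[-0.02,0,-0.025],"turn":[0,0,0]}
    - {"travel":[-0.028,0,-0.032],"turn":[0,0,0]}
    - {"travel":[-0.038,0,-0.039],"turn":[0,0,0]}

```text
time: 8.0
position: [0.5247, 0.1884, 0.1866]
tool_rot: [-0.081, 3.139, 0.001]
ft_force: [-1.6, 0.2, 0.7]
grip_width: -0.0
grip_force: 0.9
```

>>> step_arm:
  commands:
    - {"travel":[-0.011,0,-0.006],"turn":[0,0,0]}
    - {"travel":[-0.022,0,-0.012],"turn":[0,0,0]}
    - {"travel":[-0.033,0,-0.016],"turn":[0,0,0]}
    - {"travel":[-0.045,0,-0.018],"turn":[0,0,0]}
    - {"travel":[-0.057,0,-0.019],"turn":[0,0,0]}

```text
time: 8.5
position: [0.5826, 0.1916, 0.2059]
tool_rot: [-0.081, 3.137, 0.002]
ft_force: [-0.8, -0.9, 1.5]
grip_width: 0.006
grip_force: 0.8
```

```bash
python3 -c "
from h import *
rep('s')
cv2.imwrite('pics/side5.png',cv2.resize(ctrl.get_image('side')[100:250,180:380,::-1],(800,600),interpolation=cv2.INTER_CUBIC))"
```

```text
t 8.5 p [0.583 0.192 0.206] box xy 0.02 0.004 toolx hdg-180 3.0 want 3.0 tz [ 0.003  0.001 -1.   ] F [-0.8 -0.9  1.5] grip 0.01 q [-0.47  0.25  0.13  1.6  -0.03  1.29  1.29]
```

View pics/side5.png

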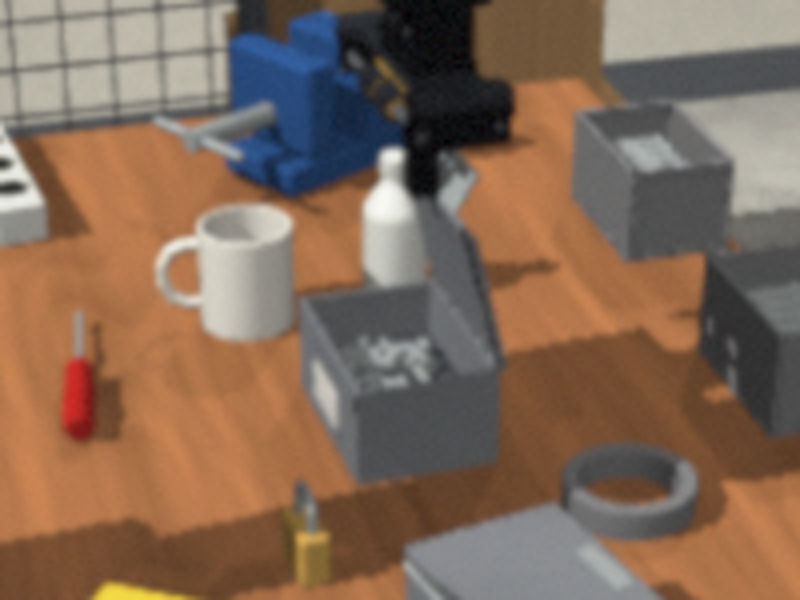

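The lid stands about 75-80° up, with the fingertip at its edge at crop (425,190). I'll push on past balance with a slightly lower tip.

>>> step_arm:
  commands:
    - {"travel":[-0.01,0,0.002],"turn":[0,0,0]}
    - {"travel":[-0.02,0,0.005],"turn":[0,0,0]}
    - {"travel":[-0.03,0,0.008],"turn":[0,0,0]}
    - {"travel":[-0.04,0,0.01],"turn":[0,0,0]}
    - {"travel":[-0.048,0,0.01],"turn":[0,0,0]}

```text
time: 9.05
position: [0.6291, 0.1932, 0.1936]
tool_rot: [0.08, -3.14, 0.001]
ft_force: [0.9, 0.3, -0.5]
grip_width: 0.004
grip_force: 0.0
```

>>> step_arm:
  commands:
    - {"travel":[0,0,0],"turn":[0,0,0]}
    - {"travel":[0.03,0,0],"turn":[0,0,0]}
    - {"travel":[0.06,0,-0.03],"turn":[0,0,0]}
    - {"travel":[0.06,0,-0.07],"turn":[0,0,0]}
    - {"travel":[0.06,0,-0.1],"turn":[0,0,0]}

```text
time: 9.55
position: [0.5677, 0.1905, 0.297]
tool_rot: [-0.082, 3.139, 0.002]
ft_force: [0.2, 0.4, 0.9]
grip_width: 0.002
grip_force: 0.0
```

>>> step_arm:
  commands:
    - {"travel":[0,0,0],"turn":[0,0,0]}
    - {"travel":[0,0,0],"turn":[0,0,0]}
    - {"travel":[0,0,0],"turn":[0,0,0]}
    - {"travel":[0,0,0],"turn":[0,0,0]}
    - {"travel":[0,0,0],"turn":[0,0,0]}

```text
time: 10.05
position: [0.5682, 0.1901, 0.2933]
tool_rot: [0.08, -3.139, 0.001]
ft_force: [-0.0, 0.5, 0.3]
grip_width: 0.006
grip_force: 0.0
```

```bash
python3 -c "
from h import *
rep('s')
cv2.imwrite('pics/side6.png',ctrl.get_image('side')[:,:,::-1])"
```

```text
t 10.05 p [0.568 0.19  0.293] box xy 0.005 0.003 toolx hdg-180 2.9 want 3.0 tz [-0.002 -0.001 -1.   ] F [-0.   0.5  0.3] grip 0.01 q [-0.48  0.19  0.13  1.5  -0.02  1.45  1.27]
```

View pics/side6.png

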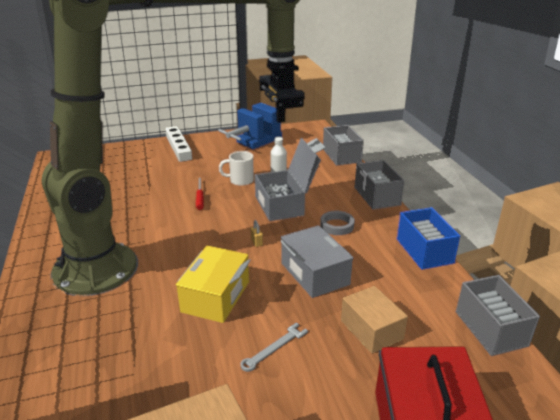

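The box_shut lid now lies all the way back at (305,165), and the box_open lid is shut at (317,258). The arm is clear and the bystanders are where they were, so I'm handing in.

```bash
python3 -c "
from bench import ctrl
print(ctrl.close_job())"
```

```text
the job is handed in; nothing more can be done
None
```

The job is handed in after about 10 s of the 61 s allowed: the open lid is fully shut, the other lid rests all the way back, and the last picture shows both boxes and the bystanders in place; the hand-in returned no verdict.

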